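# Set the sliding leg of a drawer-runner jig and close its cam lever

## Task

On the drawer-runner jig, knock the brass spring pin fully home with the mallet, then stand the mallet upright on the bench again and let go of it. Next take the blue sliding leg, draw it along the rail against its spring until its white pointer is level with the red mark and, still holding it there, press its orange cam lever down fully closed. Finish while holding the leg at the mark (do not let go of it), and leave the other things on the bench alone.

Things in the scene. Friction and masses are not known exactly. Their poses are not given: they have to be found in the camera images.
- jig: Green plate fixed to the bench, 130 mm (its x) by 400 mm (its y), 12 mm thick, with a steel rail along its y. Origin at bench level on the rail's centre line; the plate reaches from y -210 to +190 mm. At y -180 mm stands a dark steel pin block, 50 by 50 mm, top 45 mm above the bench.
- spring_pin: Brass split spring pin, 16 mm across, upright in the dark pin block at the jig's -y end. At the start its top is 12 to 15 mm above the block; home, 1 mm above it. It goes straight down under about 6 to 10 N and stays where driven. Use the mallet: the bare fingers or arm must not touch it. Origin on its axis, 15 mm below its top.
- pin_top (a point): Centre of the top face of the spring pin; 57 to 60 mm above the bench at the start, 46 mm when home.
- mallet: Loose 0.45 kg mallet standing on its striking face: yellow head with black rubber ends, 60 (its x) by 46 (its y) by 84 mm tall; wooden handle 24 mm thick, level at 42 mm height, towards its -x to 200 mm from the head's centre. Origin at the centre of the lower face, z up. Gripped from above across the head's 46 mm, the hand is right above the striking face.
- leg: Blue upright blade, 14 mm thick (jig's y), 30 mm wide (jig's x), from 42 to 114 mm above the bench. Origin at its foot's centre, axes as the jig's. It rides an aluminium slide (deck at its foot) along the jig's y only, 130 mm from the start stop (jig y -60 mm) towards +y; a spring pulls it back with 5 to 6 N when let go. Grip it across its thickness, from above.
- pointer (a point): White pointer, 4 mm wide, on the slide, exactly level (jig's y) with the middle of the blade, on the jig's +x side, 32 mm above the bench.
- mark: Red upright marker, 12 by 4 mm, 22 mm tall, on the jig plate by the black scale strip on the jig's +x side. Origin under its centre, 12 mm above the bench; axes as the jig's. The leg is at the mark when pointer and mark are level along the jig's y. It lies 50 to 120 mm from the leg's start stop, towards +y.
- cam_lever (a joint): Angle of the orange cam lever on the slide: 0 closed (level), 0.30 to 0.38 rad at the start (free end raised). Hinge along the jig's x, 70 mm from the blade's middle on its +y side; 34 mm wide; its free end is 3 mm (closed) to 7 mm (open) from the blade's +y face, under a finger that holds the blade: slide the finger down to press it. About 4 N closes it; it stays where left.
- lever_tip (a point): Top of the free end of the cam lever: 58 mm above the bench when closed, 74 to 79 mm when open at the start.
- screwdriver: Bystander: loose screwdriver lying on the bench. Leave it where it is.
- screw_tin: Bystander: closed tin of screws, 60 mm across, 75 mm tall. Leave it where it is.
- drawer_pull: Bystander: dark steel bow handle of a drawer, 115 mm long, 35 mm tall. Leave it where it is.
- label_frame: Bystander: flat brass label frame, 60 by 80 by 6 mm. Leave it where it is.
- lock_barrel: Bystander: brass lock barrel standing upright, 28 mm across, 34 mm tall. Leave it where it is.
- screw_tray: Bystander: grey divided tray, 110 by 160 by 35 mm. Leave it where it is.
Things that resemble listed ones, but are neither listed nor needed, are in the scene too. Leave any turquoise look-alike of the mallet alone.

How it is judged:
By the outcome, as a careful person would: the job done as asked, in the order asked, and still so for the second after the job is handed in, while the arm keeps its last pose, push and grip.
It also fails if it takes over 54 s, if anything falls off the work surface, if the arm or the gripper's body presses on something with over 40 N, if the wrist force passes 120 N, or if a joint passes its speed limit or range.

## Robot

A 6-joint arm with a two-finger parallel gripper is mounted at the origin on the work surface. World frame = base frame: x ahead of the robot, y to its left, z up, the work surface at z = 0. Lengths are in m, angles in rad, forces in N, time in s.
With the tool pointing down it reaches from about 0.35 to 0.85 m from the base axis. Payload 8.1 kg.
Tool frame: the origin (TCP) lies between the finger pads; the fingertips stand 14 mm ahead of it and the grasp point (between the pads) lies 5 mm behind it (robot.tcp_to_tips is the z of the fingertips in the tool frame, in m); z points along the fingers, y is the line along which they close (so a half turn about z gives the same grasp; the last joint's range is limited). The gripper opens to 93 mm and grips with 3 to 60 N. Pads are 15 mm wide; open, the fingers measure 128 mm over their backs; the gripper's body (75 mm by 188 mm) begins 65 mm behind the grasp point.
Start: joints at [-1.358, 0.13, 1.488, -0, 1.523, -0.085], TCP at [0.176, -0.574, 0.233] pointing down, gripper open.
Joint ranges: [-2.96, 2.96], [-0.89, 2.26], [0.02, 2.5], [-1.34, 4.48], [0, 2.73], [-2.66, 2.66]. Speed limits (rad/s): [2.39, 2.39, 2.79, 3.14, 3.14, 3.14].

## Interface

Orientations are given as a rotation vector (axis times angle).
In Python, from plant import sensors, read_camera, robot gives the robot as it stands.
- The arm moves only by the tool advance, called after "Request:" in YAML: its name, and indented under it one key for each argument. Schema: {"type":"object","properties":{"increments":{"type":"array","items":{"type":"array","items":{"type":"array","items":{"type":"number"},"minItems":5,"maxItems":5},"minItems":1,"maxItems":20},"minItems":1,"maxItems":1},"grip_force":{"type":"number"},"only":{"type":"string"},"quiet":{"type":"boolean"},"lines":{"type":"string"}},"required":["increments"],"additionalProperties":false}. increments is a list that holds a single list of rows (three levels of brackets), with 1 to 20 rows, each of 5 numbers: the finger opening in m, then dx, dy, dz in shares of the most that a row can go, 1 being 50 mm, then a turn about the tool's z in fractions of the full range, 1 being 2 pi rad; each row shifts and turns the commanded pose from where the row before left it, along the tool's axes as they then stand; what a row does not reach is not made up. A row lasts 1/10 s, in which the tool goes at most 0.05 m and 0.15 rad, less where a joint would pass 70% of its speed; a pose out of reach is approached as far as the arm can. The fingers move at their own pace and stop on an object; grip_force is the grip in N (left out, the last holds). Time passes only in rows, so rows that do not move let the fingers close. The tool returns the time, the measured TCP pose, the force, the opening and the grip force at its end. only (a regular expression) keeps the lines of the reply that match it, lines (a string "A,B") keeps lines A to B, and quiet returns only ok. Shift and turn numbers lie between -1 and 1, and a call with a number outside is refused. Input that does not fit is refused with a message, and nothing moves.
- sensors.read_state(): the state, without advancing time (a new reading comes with each control period).
- read_camera(name): name is "side" or "top" or "wrist"; returns a dict with "image" (480x640x3 uint8, red, green, blue), "depth" (480x640 float32, m along the optical axis (not along the pixel's ray), 0 where there is no reading), "fx", "fy", "cx", "cy" (pixels), "dist" ([k1, k2, p1, p2, k3] as OpenCV has them; the pictures are not rectified), "R" (3x3) and "t" (3): a world point X has camera coordinates R X + t. Camera axes: x right, y down, z forward; pixel columns grow to the right and rows downward; lengths in m; the calibration is good to about 2 mm. A picture is of the moment at which its call begins.
- robot.close_job(): hands the job in; it is judged then, once.
The state is a dict: "t": time; "q": joint angles; "dq": joint speeds; "joint_torque": joint torques, N m; "tool_pos": TCP position; "orientation": TCP orientation; "force": force on the tool from outside, world axes, zero at the start; "wrist_torque": the same for the moment, N m; "opening": finger opening in m; "gripper_force": force on a finger pad.
Only numpy, scipy, OpenCV 4.12 (cv2) and the standard library are available. Lean on these libraries where they do the work, as an engineer would, in place of code of your own. Each camera call takes 0.05 s, during which the arm holds its last target. There are 200 camera calls.

## Working session

There is one attempt and no reset: what is moved stays moved. The work goes in short steps, Python scripts to look and compute and a tool call to move; the robot and the scene stay as the last step left them, time stands still between calls to the robot, and variables do not carry over. Pictures are saved under pics/ and viewed, at most 10 in all, crops included, and the job is handed in when it is done.

```bash
ls; mkdir -p pics; cat > h.py <<'E'
import numpy as np, cv2
from plant import sensors, read_camera, robot
def cloud(c):
    K=np.array([[c["fx"],0,c["cx"]],[0,c["fy"],c["cy"]],[0,0,1.]])
    v,u=np.mgrid[0:480,0:640]
    p=cv2.undistortPoints(np.stack([u,v],-1).reshape(-1,1,2).astype(np.float32),K,np.array(c["dist"],float)).reshape(480,640,2)
    z=c["depth"]; P=np.dstack([p*z[...,None],z])
    W=(P-c["t"])@np.array(c["R"]); W[z==0]=np.nan
    return W
def snap(n,f=None):
    c=read_camera(n)
    if f: cv2.imwrite("pics/"+f,c["image"][...,::-1])
    return c,cloud(c)
E
python3 - <<'E'
from h import *
for n in ["top","side"]:
    c,W=snap(n,n+"0.png"); np.savez(n+"0.npz",W=W,im=c["image"])
    print(n,-np.array(c["R"]).T@c["t"])
s=sensors.read_state();print(s)
E
```

```text
pics
top [0.2879936  0.07251939 0.99882008]
side [-0.02696569  0.8625949   1.15547902]
{'t': 0.1, 'q': array([-1.35837500e+00,  1.31066073e-01,  1.48914662e+00, -1.50412215e-05,
        1.52301943e+00, -8.53732675e-02]), 'dq': array([-0.00108605, -0.00067541, -0.00337295, -0.00128205,  0.00109827,
       -0.00059662]), 'joint_torque': array([ 1.97858470e-03, -5.61340535e+01, -4.93097591e+01,  7.70279928e-02,
        2.92376534e-02, -7.04316903e-05]), 'tool_pos': array([ 0.1759761 , -0.57310478,  0.23171707]), 'orientation': array([-3.10521446e+00, -4.65806662e-01,  1.86935797e-04]), 'force': array([ 0.60371486,  0.38158704, -0.13313035]), 'wrist_torque': array([ 0.02872391, -0.01880323,  0.00853963]), 'gripper_force': 0.0, 'opening': 0.093061584841521}
```

View pics/top0.png

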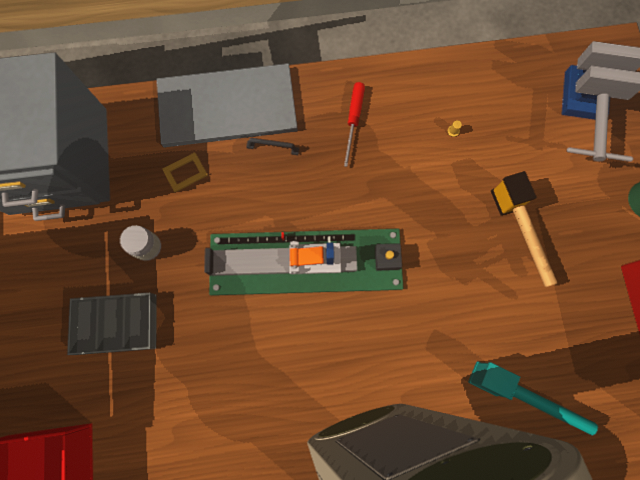

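View pics/side0.png

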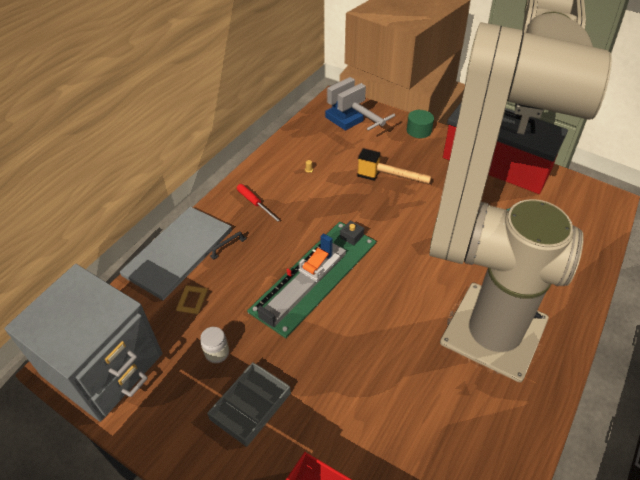

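The top view shows the jig around (305,262), with the pin at (390,255) at its right end, the blue blade at (330,252), the orange lever at (310,256) and the red mark at (283,236). The yellow mallet's head is at (515,193) and its handle runs to (550,283). The turquoise look-alike at (530,395) is to be left alone. Next I'll measure these.

```bash
cat > m.py <<'E'
from h import *
def rep(n,W,im):
    hsv=cv2.cvtColor(im,cv2.COLOR_RGB2HSV).astype(int);H,S,V=hsv[...,0],hsv[...,1],hsv[...,2]
    x,y,z=W[...,0],W[...,1],W[...,2]
    def p(name,m):
        q=W[m]
        if len(q)<3: print(n,name,len(q));return
        print(n,name,len(q),"med",np.round(np.median(q,0),4),"min",np.round(np.percentile(q,3,axis=0),4),"max",np.round(np.percentile(q,97,axis=0),4))
        return q
    J=(abs(x-.29)<.15)&(abs(y-.08)<.3)
    p("bench",(abs(z)<.01)&(abs(x-.4)<.1)&(abs(y+.15)<.05))
    g=J&(H>50)&(H<85)&(S>80)&(z<.03)&(z>.003); q=p("green",g)
    r=cv2.minAreaRect((q[:,:2]*1000).astype(np.float32));print(r)
    p("pin",J&(H>15)&(H<35)&(S>90)&(V>90)&(z>.05)&(y<0))
    p("blue",J&(H>98)&(H<125)&(S>110)&(z>.09))
    p("red",J&((H<5)|(H>174))&(S>170)&(z>.012)&(z<.05))
    o=p("orange",J&(H>5)&(H<18)&(S>180)&(z>.04))
    b=J&(z>.035)&(z<.052)&(y<-.05)&(V<90);b=p("block",b)
    if b is not None: print(cv2.minAreaRect((b[:,:2]*1000).astype(np.float32)))
    M=(abs(x-.42)<.17)&(abs(y+.37)<.17)&(x>.25)
    q=p("malhead",M&(z>.075)&(z<.1)); 
    if q is not None: print(cv2.minAreaRect((q[:,:2]*1000).astype(np.float32)))
    q=p("handle",M&(z>.045)&(z<.06)&(H<25)&(H>5)&(S>60))
    if q is not None: print(cv2.minAreaRect((q[:,:2]*1000).astype(np.float32)))
if __name__=="__main__":
    for n in ["top","side"]:
        d=np.load(n+"0.npz");rep(n,d["W"],d["im"])
E
python3 m.py
```

```text
top bench 4302 med [ 3.908e-01 -1.529e-01 -1.000e-04] min [ 0.3053 -0.1971 -0.0035] max [ 0.4928 -0.1052  0.0033]
top green 2092 med [0.4274 0.0162 0.0117] min [ 0.2247 -0.2029  0.008 ] max [0.4392 0.2381 0.0153]
((391.82537841796875, -3.97137451171875), (567.9710693359375, 175.5042724609375), 63.75617599487305)
top pin 4 med [ 0.2165 -0.047   0.6748] min [ 0.2163 -0.0474  0.6742] max [ 0.2167 -0.0458  0.6758]
top blue 0
top red 0
top orange 0
top block 55 med [ 0.2108 -0.2092  0.0438] min [ 0.1897 -0.2178  0.0364] max [ 0.4397 -0.0916  0.0513]
((317.06915283203125, -158.65090942382812), (284.0862121582031, 22.60259246826172), 26.164188385009766)
top malhead 711 med [ 0.5584 -0.3539  0.0836] min [ 0.5316 -0.3794  0.0777] max [ 0.5869 -0.3315  0.0868]
((560.8110961914062, -356.2458801269531), (60.15534591674805, 49.45695495605469), 8.94316577911377)
top handle 1082 med [ 0.4531 -0.3726  0.0517] min [ 0.3681 -0.3938  0.0456] max [ 0.5664 -0.333   0.0567]
((476.7052307128906, -371.63592529296875), (230.22186279296875, 38.900978088378906), 13.972472190856934)
side bench 1490 med [ 0.3828
[... 245 characters left out ...]
3792877197266), 89.85018920898438)
side pin 0
side blue 0
side red 0
side orange 0
side block 26 med [ 0.4379 -0.0825  0.0417] min [ 0.4353 -0.0996  0.0364] max [ 0.4398 -0.0544  0.0468]
((437.94140625, -76.71772766113281), (47.07547378540039, 4.304290294647217), 86.84754943847656)
side malhead 189 med [ 0.5562 -0.3477  0.0827] min [ 0.5305 -0.3762  0.0756] max [ 0.5854 -0.3297  0.0879]
((558.399169921875, -352.7886047363281), (57.965023040771484, 49.22378921508789), 5.996734142303467)
side handle 345 med [ 0.4702 -0.3658  0.0504] min [ 0.3659 -0.3862  0.0454] max [ 0.5734 -0.3311  0.058 ]
((473.95416259765625, -369.21136474609375), (227.0567626953125, 42.497398376464844), 13.41231918334961)
```

```bash
sed -i 's/J=.*/J=(abs(x-.46)<.12)\&(abs(y-.08)<.3)/; s/&(z>.05)&(y<0)/\&(z>.05)\&(z<.07)\&(y<0)/' m.py; python3 m.py | grep -v -E "bench|mal"; python3 - <<'E'
from h import *
for n in ["top","side"]:
    d=np.load(""+n+"0.npz");W=d["W"];x,y,z=W[...,0],W[...,1],W[...,2]
    # head/handle axis
    m=(abs(x-.42)<.15)&(abs(y+.37)<.1)&(z>.046)&(z<.06)&(x<.51)&(x>.37)
    q=W[m];a=np.polyfit(q[:,0],q[:,1],1);print(n,"handle slope",np.arctan(a[0]),"y at .56",np.polyval(a,.56), "tip x",np.percentile(W[(abs(y+.39)<.03)&(z>.035)&(z<.06)][:,0],1))
    m=(abs(x-.46)<.1)&(abs(y-.1)<.3)&(z>.007)&(z<.016);q=W[m]
    print("jig",cv2.minAreaRect((q[:,:2]*1000).astype(np.float32)),np.percentile(q[:,:2],[1,99],axis=0))
E
```

```text
top green 5284 med [0.4477 0.0712 0.0117] min [ 0.4097 -0.0975  0.0082] max [0.5521 0.2733 0.0151]
((481.7445373535156, 86.94340515136719), (397.0445556640625, 128.7413330078125), 84.20404815673828)
top pin 50 med [ 0.4645 -0.0817  0.0576] min [ 0.4586 -0.0881  0.0523] max [ 0.472  -0.075   0.0603]
top blue 100 med [0.4746 0.0382 0.1137] min [0.4627 0.0324 0.1062] max [0.4892 0.0444 0.1167]
top red 20 med [0.5358 0.1268 0.0321] min [0.5327 0.125  0.0147] max [0.5436 0.1296 0.0368]
top orange 549 med [0.481  0.0838 0.0653] min [0.4648 0.0533 0.058 ] max [0.4977 0.1144 0.075 ]
top block 548 med [ 0.4637 -0.0818  0.0446] min [ 0.4408 -0.1057  0.0401] max [ 0.4889 -0.0577  0.0478]
((465.5341796875, -82.27101135253906), (49.977622985839844, 50.955745697021484), 84.34062957763672)
((560.8110961914062, -356.2458801269531), (60.15534591674805, 49.45695495605469), 8.94316577911377)
top handle 1082 med [ 0.4531 -0.3726  0.0517] min [ 0.3681 -0.3938  0.0456] max [ 0.5664 -0.333   0.0567]
((476.7052307128906, -371.63592529296875), (230.22186279296875, 38.900978088378906), 13.972472190856934)
sid
[... 905 characters left out ...]
 med [ 0.4702 -0.3658  0.0504] min [ 0.3659 -0.3862  0.0454] max [ 0.5734 -0.3311  0.058 ]
((473.95416259765625, -369.21136474609375), (227.0567626953125, 42.497398376464844), 13.41231918334961)
top handle slope 0.18592088708779847 y at .56 -0.35320969668302554 tip x 0.08792516672155032
jig ((487.0650939941406, 129.0799102783203), (545.7786254882812, 131.14109802246094), 84.1754150390625) [[ 0.40505844 -0.10809067]
 [ 0.55651158  0.28563576]]
side handle slope 0.17593338038825443 y at .56 -0.34959257510388264 tip x 0.3081068367478592
jig ((472.4710693359375, 102.33944702148438), (439.1472473144531, 169.30690002441406), 88.99864196777344) [[ 0.40168758 -0.10163536]
 [ 0.5561437   0.29127725]]
```

```bash
cat > go.py <<'E'
import sys
from h import *
from scipy.spatial.transform import Rotation as Ro
x,y,z,yaw=map(float,sys.argv[1:5])
s=sensors.read_state();R=Ro.from_rotvec(s["orientation"]).as_matrix()
cy=np.arctan2(R[1,0],R[0,0]);t=-(yaw-cy)
R2=R@Ro.from_rotvec([0,0,t]).as_matrix()
print("yaw",cy,"turn",round(t,4),"delta after turn",np.round(R2.T@(np.array([x,y,z])-s["tool_pos"]),4),"tcp",s["tool_pos"],"F",s["force"],"tilt z",R[:,2])
E
python3 go.py 0.559 -0.354 0.17 0.18
```

```text
yaw 0.2977952210465612 turn 0.1178 delta after turn [ 0.4161 -0.1469  0.0619] tcp [ 0.1759761  -0.57310478  0.23171707] F [ 0.60371486  0.38158704 -0.13313035] tilt z [-3.60331767e-04  1.59945345e-03 -9.99998656e-01]
```

The rows are not in the units I measure in: shifts go in shares of 50 mm and turns go in shares of 2 pi rad. I convert before sending: 0.035 m is 0.7, -0.0122 m is -0.244, 0.118 rad / 6.2832 = 0.0188.

Request:
advance:
  increments:
    - [[0.093, 0, 0, 0, 0.0188], [0.093, 0.7, -0.244, 0, 0], [0.093, 0.7, -0.244, 0, 0], [0.093, 0.7, -0.244, 0, 0], [0.093, 0.7, -0.244, 0, 0], [0.093, 0.7, -0.244, 0, 0], [0.093, 0.7, -0.244, 0, 0], [0.093, 0.7, -0.244, 0, 0], [0.093, 0.7, -0.244, 0, 0], [0.093, 0.7, -0.244, 0, 0], [0.093, 0.7, -0.244, 0, 0], [0.093, 0.7, -0.244, 0, 0], [0.093, 0.62, -0.244, 0, 0], [0.093, 0, 0, 0, 0], [0.093, 0, 0, 0, 0]]
  grip_force: 60

```text
t: 1.6
tool_pos: [0.5593, -0.3545, 0.2318]
orientation: [-3.128, -0.285, 0.002]
force: [-0.2, -0.3, 0.6]
opening: 0.0933
gripper_force: 0.0
```

```bash
python3 - <<'E'
from h import *
c,W=snap("wrist","w1.png");x,y,z=W[...,0],W[...,1],W[...,2]
m=(z>.078)&(z<.092)&(abs(x-.56)<.06)&(abs(y+.355)<.06);q=W[m];print(np.median(q,0),cv2.minAreaRect((q[:,:2]*1000).astype(np.float32)))
m=(z>.046)&(z<.058)&(x<.52)&(x>.38)&(abs(y+.37)<.05);q=W[m]
if len(q)>20:
    a=np.polyfit(q[:,0],q[:,1],1);print("slope",np.arctan(a[0]),np.polyval(a,.56))
E
python3 go.py 0.559 -0.354 0.17 0.18
```

```text
[ 0.56394986 -0.35566719  0.08415986] ((561.84619140625, -356.00927734375), (60.9162712097168, 46.12015914916992), 10.151202201843262)
slope 0.17301646131971196 -0.35668566066611845
yaw 0.18019130787718926 turn 0.0002 delta after turn [ 0.0006 -0.0011  0.062 ] tcp [ 0.55867781 -0.35519598  0.23198845] F [ 0.20060068 -0.47119603 -0.27028868] tilt z [-1.23184003e-03  3.23326377e-04 -9.99999189e-01]
```

View pics/w1.png

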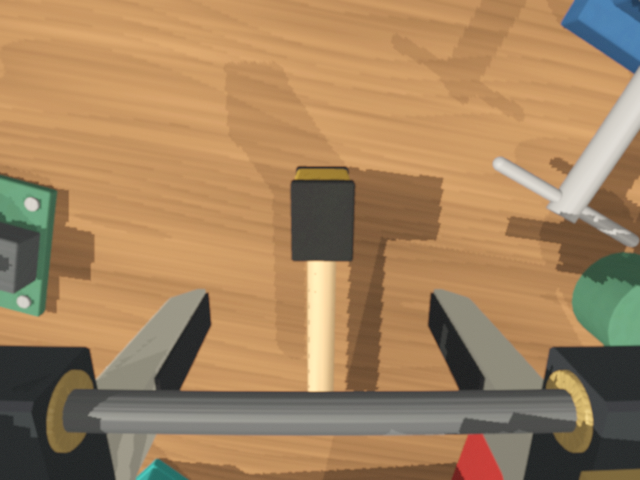

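The wrist view shows the mallet head centred between the fingers, at about (322,215), with its handle aligned. Descending to grip it.

Scaled: 0.04 m is 0.8, 0.002 m is 0.04.

Request:
advance:
  increments:
    - [[0.093, 0.04, 0, 0.8, 0], [0.093, 0, 0, 0.8, 0], [0.093, 0, 0, 0.8, 0], [0.093, 0, 0, 0.8, 0], [0.093, 0, 0, 0.24, 0], [0.093, 0, 0, 0, 0], [0.046, 0, 0, 0, 0], [0.04, 0, 0, 0, 0], [0.04, 0, 0, 0, 0], [0.04, 0, 0, 0, 0], [0.04, 0, 0, 0, 0]]
  grip_force: 60

```text
t: 2.75
tool_pos: [0.5616, -0.355, 0.0615]
orientation: [3.128, 0.282, 0.001]
force: [0.2, -0.5, 0.2]
opening: 0.0578
gripper_force: 0.0
```

```bash
python3 go.py 0.4645 -0.081 0.12 0.18
```

```text
yaw 0.1799691870219987 turn -0.0 delta after turn [-0.0464 -0.2869 -0.0588] tcp [ 0.56158244 -0.35499479  0.06151735] F [ 0.2313385  -0.45694013  0.1546148 ] tilt z [ 9.72398464e-04 -7.20909512e-04 -9.99999267e-01]
```

Scaled: -0.03 m is -0.6, -0.01 m is -0.2.

Request:
advance:
  increments:
    - [[0.03, 0, 0, 0, 0], [0.03, 0, 0, 0, 0], [0.03, 0, 0, 0, 0], [0.03, 0, 0, 0, 0], [0.03, 0, 0, -0.2, 0], [0.03, 0, 0, -0.6, 0], [0.03, 0, 0, -0.6, 0], [0.03, 0, 0, -0.6, 0], [0.03, 0, 0, 0, 0], [0.03, 0, 0, 0, 0]]
  grip_force: 60

```text
t: 3.75
tool_pos: [0.5611, -0.3547, 0.1603]
orientation: [3.129, 0.282, 0.0]
force: [0.6, -0.5, -6.3]
opening: 0.0456
gripper_force: 60.0
```

```bash
python3 go.py 0.4645 -0.081 0.12 0.18
```

```text
yaw 0.17983596286083697 turn -0.0002 delta after turn [-0.0461 -0.2866  0.0403] tcp [ 0.56113879 -0.35470428  0.16029467] F [ 0.55566827 -0.53646596 -6.30084357] tilt z [ 2.30124272e-04 -5.74504247e-05 -9.99999972e-01]
```

Request:
advance:
  increments:
    - [[0.03, -0.06, -0.36, 0, 0], [0.03, -0.116, -0.716, 0, 0], [0.03, -0.116, -0.716, 0, 0], [0.03, -0.116, -0.716, 0, 0], [0.03, -0.116, -0.716, 0, 0], [0.03, -0.116, -0.716, 0, 0], [0.03, -0.116, -0.716, 0, 0], [0.03, -0.116, -0.716, 0, 0], [0.03, -0.06, -0.36, 0, 0], [0.03, 0, 0, 0, 0], [0.03, 0, 0, 0.4, 0], [0.03, 0, 0, 0.24, 0], [0.03, 0, 0, 0, 0], [0.03, 0, 0, 0, 0]]
  grip_force: 60

```text
t: 5.15
tool_pos: [0.4633, -0.0814, 0.1276]
orientation: [-3.128, -0.281, 0.004]
force: [-0.5, 0.0, -4.7]
opening: 0.0454
gripper_force: 60.0
```

```bash
python3 go.py 0.4645 -0.081 0.1075 0.18
```

```text
yaw 0.17917695521368746 turn -0.0008 delta after turn [ 0.0013 -0.0002  0.0201] tcp [ 0.46330326 -0.08139196  0.12762419] F [-0.51340984  0.01221004 -4.68571265] tilt z [-2.42199984e-03  6.18944645e-04 -9.99996875e-01]
```

Request:
advance:
  increments:
    - [[0.03, 0, 0, 0.06, 0], [0.03, 0, 0, 0.06, 0], [0.03, 0, 0, 0.06, 0], [0.03, 0, 0, 0.06, 0], [0.03, 0, 0, 0.06, 0], [0.03, 0, 0, 0, 0]]
  grip_force: 60

```text
t: 5.75
tool_pos: [0.4643, -0.0813, 0.1136]
orientation: [3.129, 0.282, 0.001]
force: [0.9, -0.8, -2.9]
opening: 0.0455
gripper_force: 60.0
```

```bash
python3 go.py 0.4645 -0.081 0.1075 0.18
```

```text
yaw 0.1798206064080428 turn -0.0002 delta after turn [ 0.0003 -0.0002  0.0061] tcp [ 0.46427701 -0.08126349  0.11363785] F [ 0.90807604 -0.77876933 -2.93967208] tilt z [ 5.82992217e-04 -2.95195524e-04 -9.99999786e-01]
```

Scaled: 0.003 m is 0.06.

Request:
advance:
  increments:
    - [[0.03, 0, 0, 0.06, 0], [0.03, 0, 0, 0.06, 0], [0.03, 0, 0, 0, 0]]
  grip_force: 60

```text
t: 6.05
tool_pos: [0.4642, -0.0812, 0.1073]
orientation: [3.129, 0.282, 0.001]
force: [1.2, 0.1, -2.5]
opening: 0.0457
gripper_force: 60.0
```

Request:
advance:
  increments:
    - [[0.03, 0, 0, 0.06, 0], [0.03, 0, 0, 0, 0]]
  grip_force: 60

```text
t: 6.25
tool_pos: [0.4646, -0.0812, 0.1065]
orientation: [3.129, 0.282, 0.001]
force: [-7.0, 1.7, 16.9]
opening: 0.0459
gripper_force: 60.0
```

Scaled: 0.0015 m is 0.03.

Request:
advance:
  increments:
    - [[0.03, 0, 0, 0.03, 0], [0.03, 0, 0, 0, 0]]
  grip_force: 60

```text
t: 6.45
tool_pos: [0.4649, -0.0813, 0.1064]
orientation: [3.128, 0.282, 0.002]
force: [-12.4, 3.2, 27.8]
opening: 0.0459
gripper_force: 60.0
```

Request:
advance:
  increments:
    - [[0.03, 0, 0, -0.4, 0], [0.03, 0, 0, -0.8, 0], [0.03, 0, 0, -0.4, 0], [0.03, 0, 0, 0, 0]]
  grip_force: 60

```text
t: 6.85
tool_pos: [0.466, -0.0816, 0.1862]
orientation: [3.127, 0.282, 0.008]
force: [1.0, -0.4, -5.1]
opening: 0.0454
gripper_force: 60.0
```

```bash
python3 go.py 0.50 -0.29 0.16 0.18
```

```text
yaw 0.17984849613546405 turn -0.0002 delta after turn [-0.004   0.211   0.0267] tcp [ 0.46599674 -0.08164257  0.18618643] F [ 1.02067328 -0.35294505 -5.1437113 ] tilt z [ 0.00551328 -0.00146935 -0.99998372]
```

Scaled: 0.04 m is 0.8, 0.035 m is 0.7.

Request:
advance:
  increments:
    - [[0.03, 0, 0.36, 0, 0], [0.03, -0.02, 0.7, 0, 0], [0.03, -0.02, 0.7, 0, 0], [0.03, -0.02, 0.7, 0, 0], [0.03, -0.02, 0.7, 0, 0], [0.03, 0, 0.7, 0, 0], [0.03, 0, 0.36, 0, 0], [0.03, 0, 0, 0, 0], [0.03, 0, 0, 0.8, 0], [0.03, 0, 0, 0.8, 0], [0.03, 0, 0, 0.6, 0], [0.03, 0, 0, 0.16, 0], [0.03, 0, 0, 0, 0], [0.03, 0, 0, 0, 0]]
  grip_force: 60

```text
t: 8.25
tool_pos: [0.4976, -0.2886, 0.0646]
orientation: [-3.128, -0.283, 0.001]
force: [0.3, -0.6, -5.6]
opening: 0.0457
gripper_force: 60.0
```

```bash
python3 - <<'E'
from h import *
for n in ["top","side"]:
    c,W=snap(n);x,y,z=W[...,0],W[...,1],W[...,2];im=c["image"]
    H,S,V=np.moveaxis(cv2.cvtColor(im,cv2.COLOR_RGB2HSV).astype(int),-1,0)
    m=(abs(x-.465)<.03)&(abs(y+.081)<.03)&(z>.042)&(z<.075);print("block/pin z",n,m.sum(),np.percentile(W[m][:,2],[50,97]))
    m=m&(H>15)&(H<35)&(S>90)&(V>90);print("pin",np.median(W[m],0),np.percentile(W[m][:,2],[10,90]))
E
python3 go.py 0.50 -0.29 0.0615 0.18
```

```text
block/pin z top 570 [0.0450012 0.0481661]
pin [ 0.46470219 -0.08079185  0.04547934] [0.04370741 0.04700115]
block/pin z side 171 [0.04444615 0.04863928]
pin [ 0.46095693 -0.07996762  0.04476114] [0.04275528 0.04809798]
yaw 0.1801283995044641 turn 0.0001 delta after turn [0.0017 0.0011 0.0039] tcp [ 0.49810461 -0.28922458  0.06540552] F [ 0.04590126 -0.83425201 -5.51110417] tilt z [ 4.87820759e-04 -1.88003855e-04 -9.99999863e-01]
```

Pin is home. Lowering to contact, then releasing.

Scaled: 0.002 m is 0.04.

Request:
advance:
  increments:
    - [[0.03, 0, 0, 0.04, 0], [0.03, 0, 0, 0, 0]]
  grip_force: 60

```text
t: 8.55
tool_pos: [0.4979, -0.2894, 0.0632]
orientation: [3.129, 0.282, 0.0]
force: [0.2, 0.2, -3.7]
opening: 0.0456
gripper_force: 60.0
```

Request:
advance:
  increments:
    - [[0.03, 0, 0, 0.03, 0], [0.03, 0, 0, 0, 0]]
  grip_force: 60

```text
t: 8.75
tool_pos: [0.4977, -0.2894, 0.0614]
orientation: [-3.129, -0.282, 0.0]
force: [0.3, -0.3, -4.7]
opening: 0.0458
gripper_force: 60.0
```

Scaled: 0.0015 m is 0.03.

Request:
advance:
  increments:
    - [[0.03, 0, 0, 0.03, 0], [0.03, 0, 0, 0, 0]]
  grip_force: 60

```text
t: 8.95
tool_pos: [0.4981, -0.2896, 0.0607]
orientation: [3.129, 0.282, 0.001]
force: [-1.5, 0.8, 0.8]
opening: 0.0453
gripper_force: 60.0
```

Request:
advance:
  increments:
    - [[0.03, 0, 0, 0.02, 0], [0.03, 0, 0, 0, 0]]
  grip_force: 60

```text
t: 9.15
tool_pos: [0.4982, -0.2896, 0.0606]
orientation: [3.129, 0.282, 0.001]
force: [-4.6, 2.5, 9.1]
opening: 0.0459
gripper_force: 60.0
```

Scaled: -0.04 m is -0.8, -0.02 m is -0.4, 0.14 rad / 6.2832 = 0.0223.

Request:
advance:
  increments:
    - [[0.06, 0, 0, -0.03, 0], [0.093, 0, 0, 0, 0], [0.093, 0, 0, 0, 0], [0.093, 0, 0, 0, 0], [0.093, 0, 0, 0, 0], [0.093, 0, 0, 0, 0], [0.093, 0, 0, -0.4, 0], [0.093, 0, 0, -0.8, 0], [0.093, 0, 0, -0.8, 0], [0.093, 0, 0, -0.8, 0], [0.093, 0, 0, -0.4, 0.0223], [0.093, 0, 0, 0, 0.0224]]
  grip_force: 60

```text
t: 10.35
tool_pos: [0.4998, -0.2908, 0.2257]
orientation: [3.133, -0.167, 0.01]
force: [-0.6, 0.3, 0.1]
opening: 0.0929
gripper_force: 0.0
```

```bash
python3 go.py 0.44 0.075 0.23 -0.101
```

```text
yaw -0.10662960352328922 turn -0.0056 delta after turn [-0.0963 -0.3579 -0.0063] tcp [ 0.49979401 -0.29083383  0.22574267] F [-0.6101871   0.29460931  0.11044816] tilt z [ 0.00634128 -0.00449582 -0.99996979]
```

Scaled: -0.0358 m is -0.716, -0.018 m is -0.36.

Request:
advance:
  increments:
    - [[0.093, -0.1, -0.36, 0, 0], [0.093, -0.19, -0.716, 0, 0], [0.093, -0.19, -0.716, 0, 0], [0.093, -0.19, -0.716, 0, 0], [0.093, -0.19, -0.716, 0, 0], [0.093, -0.19, -0.716, 0, 0], [0.093, -0.19, -0.716, 0, 0], [0.093, -0.19, -0.716, 0, 0], [0.093, -0.19, -0.716, 0, 0], [0.093, -0.19, -0.716, 0, 0], [0.093, -0.1, -0.36, 0, 0], [0.093, 0, 0, 0, 0], [0.093, 0, 0, 0, 0]]
  grip_force: 60

```text
t: 11.65
tool_pos: [0.4391, 0.0765, 0.2207]
orientation: [3.137, -0.157, 0.001]
force: [0.1, 0.2, -0.2]
opening: 0.0929
gripper_force: 0.0
```

```bash
cat > look.py <<'E'
from h import *
import sys
jy=np.array([.1011,.9949,0]);jx=np.array([.9949,-.1011,0])
c,W=snap("wrist",sys.argv[1]);np.savez("w.npz",W=W,im=c["image"])
H,S,V=np.moveaxis(cv2.cvtColor(c["image"],cv2.COLOR_RGB2HSV).astype(int),-1,0);x,y,z=np.moveaxis(W,-1,0)
J=(abs(x-.48)<.1)&(abs(y-.1)<.2)
for n,m in dict(green=J&(H>50)&(H<85)&(S>80)&(z<.02)&(z>.003),bluetop=J&(H>98)&(H<125)&(S>110)&(z>.108)&(z<.12),blue=J&(H>98)&(H<125)&(S>110)&(z>.03)&(z<.12),red=J&((H<5)|(H>174))&(S>170)&(z>.012)&(z<.05),redtop=J&((H<5)|(H>174))&(S>170)&(z>.029)&(z<.05),orange=J&(H>5)&(H<18)&(S>180)&(z>.04)&(z<.09),white=J&(S<50)&(V>170)&(z>.025)&(z<.04)&(W@jx>.505)&(W@jx<.54)).items():
    q=W[m]
    if len(q)<4: print(n,len(q));continue
    for v,a in((jx,"jx"),(jy,"jy")): print(n,len(q),a,np.round(np.percentile(q@v,[2,50,98]),4))
    print("   z",np.round(np.percentile(q[:,2],[2,50,98]),4),"uv",np.median(np.argwhere(m),0)[::-1])
    if n=="green": print(cv2.minAreaRect((q[:,:2]*1000).astype(np.float32)))
E
python3 look.py w2.png; python3 go.py 0.4755 0.0385 0.2 -0.101
```

```text
green 32488 jx [0.4098 0.4737 0.5343]
green 32488 jy [-0.0416  0.1098  0.3265]
   z [0.0106 0.0122 0.0138] uv [332. 155.]
((483.4693298339844, 90.0596923828125), (393.46002197265625, 127.58309936523438), 84.30075073242188)
bluetop 1076 jx [0.4583 0.4729 0.4866]
bluetop 1076 jy [0.0812 0.0876 0.0936]
   z [0.1099 0.1141 0.1156] uv [375. 174.]
blue 1478 jx [0.4584 0.4742 0.4868]
blue 1478 jy [0.0813 0.0893 0.0937]
   z [0.0606 0.1137 0.1154] uv [371. 170.]
red 140 jx [0.5178 0.5229 0.528 ]
red 140 jy [0.1806 0.1811 0.1847]
   z [0.0161 0.0332 0.0353] uv [239.  91.]
redtop 90 jx [0.5179 0.5229 0.528 ]
redtop 90 jy [0.1807 0.1823 0.1848]
   z [0.0299 0.034  0.0353] uv [237.  91.]
orange 46 jx [0.4646 0.4746 0.4876]
orange 46 jy [0.1009 0.1013 0.1502]
   z [0.0609 0.0744 0.0754] uv [348. 163.]
white 94 jx [0.5057 0.5115 0.5173]
white 94 jy [0.0855 0.0873 0.0893]
   z [0.0315 0.0335 0.0354] uv [364. 107.]
yaw -0.10109387020675867 turn -0.0001 delta after turn [0.0399 0.0336 0.0207] tcp [0.43916502 0.07597003 0.22064088] F [ 0.1701381  -0.46008157  0.23598209] tilt z [ 1.21903862e-04 -4.51126643e-04 -9.99999891e-01]
```

View pics/w2.png

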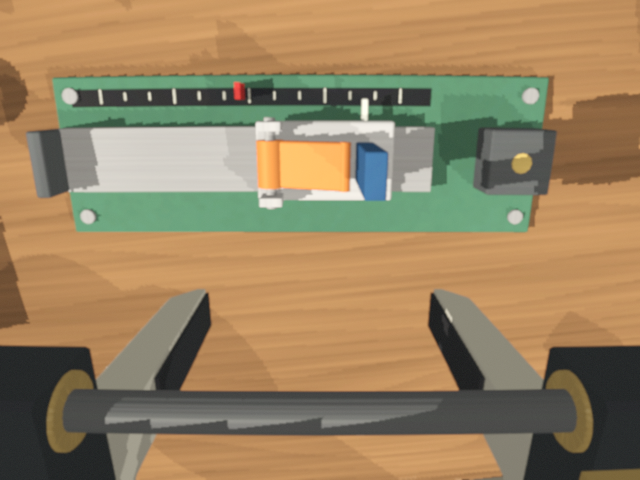

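The wrist view shows the pin flush at (521,162), the blade at (372,170), the pointer at (365,107) and the mark at (238,91). The lever's free end is at (348,165). The mark is 95 mm from the pointer.

```bash
python3 go.py 0.4791 0.0393 0.1 -0.101
```

```text
yaw -0.10109387020675867 turn -0.0001 delta after turn [0.0434 0.0324 0.1207] tcp [0.43916502 0.07597003 0.22064088] F [ 0.1701381  -0.46008157  0.23598209] tilt z [ 1.21903862e-04 -4.51126643e-04 -9.99999891e-01]
```

Request:
advance:
  increments:
    - [[0.093, 0.44, 0.34, 0, 0], [0.093, 0.43, 0.31, 0, 0], [0.093, 0, 0, 0, 0], [0.093, 0, 0, 0.6, 0], [0.093, 0, 0, 0.8, 0], [0.093, 0, 0, 0.8, 0], [0.093, 0, 0, 0.2, 0], [0.05, 0, 0, 0, 0], [0.03, 0, 0, 0, 0], [0.03, 0, 0, 0, 0]]
  grip_force: 60

```text
t: 12.7
tool_pos: [0.4808, 0.0397, 0.1033]
orientation: [-3.137, 0.159, -0.006]
force: [-0.0, -0.1, 0.2]
opening: 0.0735
gripper_force: 0.0
```

```bash
python3 go.py 0.4791 0.0393 0.1 -0.101
```

```text
yaw -0.10143908284135732 turn -0.0004 delta after turn [-0.0017  0.0006  0.0033] tcp [0.48083849 0.03968247 0.1032574 ] F [-0.02899286 -0.051064    0.18554889] tilt z [ 3.98288015e-03 -7.77168286e-05 -9.99992065e-01]
```

Scaled: 0.0025 m is 0.05, -0.001 m is -0.02.

Request:
advance:
  increments:
    - [[0.01, -0.02, 0.01, 0.05, 0], [0.01, 0, 0, 0, 0], [0.01, 0, 0, 0, 0], [0.01, 0, 0, 0, 0], [0.01, 0, 0, 0, 0], [0.01, 0, 0, 0, 0], [0.01, 0, 0, 0, 0], [0.01, 0, 0, 0, 0], [0.01, 0, 0, 0, 0], [0.01, 0, 0, 0, 0], [0.01, 0, 0, 0, 0]]
  grip_force: 30

```text
t: 13.8
tool_pos: [0.4779, 0.0388, 0.0981]
orientation: [3.137, -0.159, -0.0]
force: [-1.0, -5.1, 0.5]
opening: 0.014
gripper_force: 30.0
```

```bash
python3 look.py w3.png | grep -A2 -E "blue|white|red"; python3 go.py 0.4791 0.0393 0.1 -0.101
```

```text
bluetop 2930 jx [0.4589 0.4746 0.4868]
bluetop 2930 jy [0.0807 0.0874 0.0939]
   z [0.1093 0.1141 0.1153] uv [319. 341.]
blue 4557 jx [0.4592 0.4829 0.487 ]
blue 4557 jy [0.0808 0.0874 0.0938]
   z [0.0521 0.1135 0.1152] uv [319. 320.]
red 534 jx [0.518  0.5236 0.5293]
red 534 jy [0.1801 0.1809 0.1843]
   z [0.0137 0.0291 0.0353] uv [138. 169.]
redtop 267 jx [0.518  0.5237 0.5292]
redtop 267 jy [0.18   0.1814 0.1845]
   z [0.0295 0.0339 0.0355] uv [133. 171.]
orange 524 jx [0.4788 0.4884 0.4889]
--
white 198 jx [0.5053 0.5115 0.5176]
white 198 jy [0.0853 0.0874 0.0889]
   z [0.0324 0.0337 0.0349] uv [319. 194.]
yaw -0.101438234345492 turn -0.0004 delta after turn [ 0.0011 -0.0006 -0.0019] tcp [0.47789762 0.03883904 0.09811426] F [-0.28449008 -5.54344635  1.2381209 ] tilt z [-2.38816260e-04 -9.08534801e-04 -9.99999559e-01]
```

Scaled: -0.017 m is -0.34, -0.012 m is -0.24.

Request:
advance:
  increments:
    - [[0.01, 0, -0.2, 0, 0], [0.01, 0, -0.34, 0, 0], [0.01, 0, -0.34, 0, 0], [0.01, 0, -0.34, 0, 0], [0.01, 0, -0.34, 0, 0], [0.01, 0, -0.24, 0, 0], [0.01, 0, -0.08, 0, 0], [0.01, 0, 0, 0, 0], [0.01, 0, 0, 0, 0]]
  grip_force: 30

```text
t: 14.75
tool_pos: [0.4874, 0.1325, 0.0981]
orientation: [3.137, -0.159, -0.0]
force: [0.1, -5.6, 1.1]
opening: 0.0135
gripper_force: 30.0
```

```bash
python3 look.py w4.png | grep -A2 -E "bluetop|white|redtop"; python3 go.py 0.4791 0.0393 0.1 -0.101
```

```text
bluetop 2947 jx [0.4588 0.4748 0.4868]
bluetop 2947 jy [0.1747 0.1815 0.188 ]
   z [0.1092 0.1141 0.1153] uv [319. 340.]
blue 4564 jx [0.4592 0.4828 0.487 ]
--
redtop 181 jx [0.5188 0.5243 0.5296]
redtop 181 jy [0.1805 0.1825 0.1841]
   z [0.0325 0.0343 0.0356] uv [317. 169.]
orange 496 jx [0.4794 0.4884 0.4889]
--
white 194 jx [0.5053 0.5114 0.5173]
white 194 jy [0.1795 0.181  0.1831]
   z [0.0326 0.0336 0.0349] uv [320. 194.]
yaw -0.10118856225780377 turn -0.0002 delta after turn [ 0.0012  0.0934 -0.0018] tcp [0.48735521 0.13235207 0.09810262] F [-1.06073557 -5.7055371   1.78139443] tilt z [-3.73898262e-04 -7.67861740e-04 -9.99999635e-01]
```

View pics/w4.png

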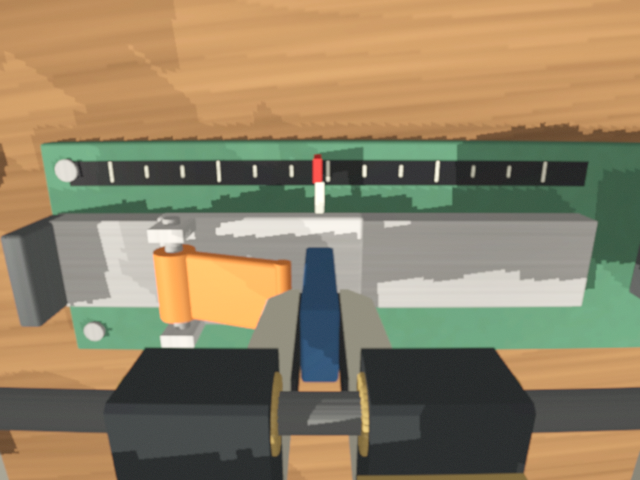

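The pointer (320,194) is about 1 mm short of the mark (317,169). I'll correct that, then slide the fingers down with a lighter grip.

Scaled: 0.004 m is 0.08, -0.0011 m is -0.022.

Request:
advance:
  increments:
    - [[0.01, 0, -0.022, 0, 0], [0.01, 0, 0, 0, 0], [0.01, 0, 0, 0.08, 0], [0.01, 0, 0, 0.08, 0], [0.01, 0, 0, 0, 0]]
  grip_force: 18

```text
t: 15.3
tool_pos: [0.4905, 0.1337, 0.0936]
orientation: [-3.137, 0.159, -0.01]
force: [-2.2, -5.3, 18.6]
opening: 0.0138
gripper_force: 18.0
```

Request:
advance:
  increments:
    - [[0.01, 0, 0, 0.08, 0], [0.01, 0, 0, 0.08, 0], [0.01, 0, 0, 0, 0]]
  grip_force: 18

```text
t: 15.6
tool_pos: [0.4919, 0.1337, 0.0865]
orientation: [-3.137, 0.159, -0.015]
force: [1.9, -6.1, 19.1]
opening: 0.0142
gripper_force: 18.0
```

Scaled: 0.004 m is 0.08, -0.001 m is -0.02.

Request:
advance:
  increments:
    - [[0.01, -0.02, 0, 0.08, 0], [0.01, -0.02, 0, 0.08, 0], [0.01, 0, 0, 0, 0]]
  grip_force: 18

```text
t: 15.9
tool_pos: [0.4927, 0.1348, 0.0833]
orientation: [-3.135, 0.158, -0.023]
force: [-7.1, -5.5, 51.2]
opening: 0.0139
gripper_force: 57.8
```

Request:
advance:
  increments:
    - [[0.01, -0.02, 0, 0.06, 0], [0.01, 0, 0, 0.06, 0], [0.01, 0, 0, 0, 0]]
  grip_force: 18

```text
t: 16.2
tool_pos: [0.4934, 0.1358, 0.0817]
orientation: [-3.134, 0.157, -0.028]
force: [-22.4, -3.3, 85.2]
opening: 0.0138
gripper_force: 85.2
```

```bash
python3 look.py w5.png | grep -A2 -E "bluetop|white|redtop|orange"
```

```text
bluetop 2190 jx [0.4713 0.4806 0.4869]
bluetop 2190 jy [0.1787 0.1853 0.192 ]
   z [0.1089 0.114  0.1152] uv [319. 365.]
blue 4501 jx [0.4719 0.4862 0.4871]
--
redtop 228 jx [0.5183 0.5242 0.5296]
redtop 228 jy [0.1806 0.1825 0.1844]
   z [0.0318 0.0342 0.0358] uv [326. 188.]
orange 560 jx [0.4879 0.4884 0.4889]
orange 560 jy [0.199  0.2351 0.2626]
   z [0.0497 0.0616 0.0705] uv [205. 280.]
white 235 jx [0.5053 0.5115 0.5176]
white 235 jy [0.1833 0.1853 0.1872]
   z [0.0323 0.0337 0.0349] uv [320. 214.]
```

```bash
python3 -c "
import cv2
a=cv2.imread('pics/w5.png');cv2.imwrite('pics/w5c.png',cv2.resize(a[170:420,120:440],None,fx=2.3,fy=2.3,interpolation=cv2.INTER_CUBIC))"; python3 -c "
from h import *
s=sensors.read_state();print(s['force'],s['wrist_torque'],s['gripper_force'],s['opening'],s['tool_pos'],s['t'])"
```

```text
[-21.70455173  -3.12425983  84.17990406] [-2.21582295  4.04316393  0.31094423] 85.1416164636612 0.013785207860077774 [0.4934191  0.13580822 0.08164483] 16.25
```

View pics/w5c.png

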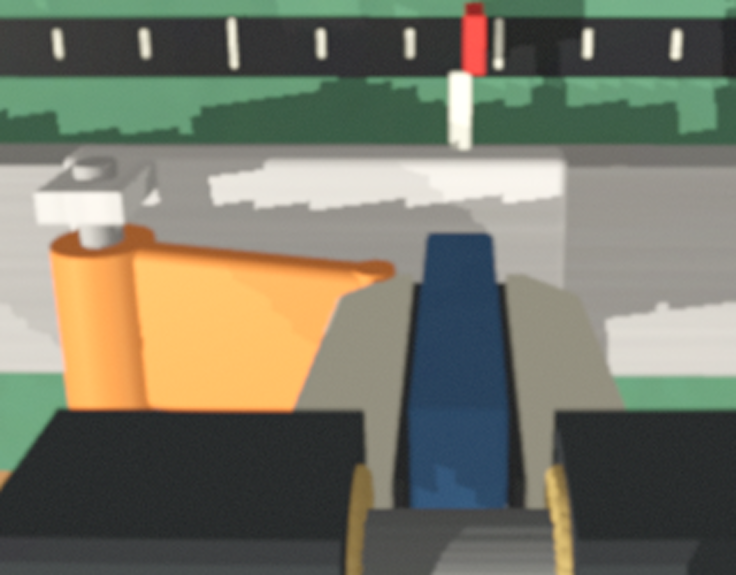

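The finger sits on the lever end, and squeezing has pushed the leg about 3 mm past the mark. I'll back off, use a much lighter grip and retry.

Scaled: -0.004 m is -0.08, -0.003 m is -0.06.

Request:
advance:
  increments:
    - [[0.01, 0, 0, -0.08, 0], [0.01, 0.02, 0, -0.08, 0], [0.01, 0.02, 0, -0.06, 0], [0.01, 0, 0, 0, 0], [0.01, 0, 0, 0, 0]]
  grip_force: 8

```text
t: 16.75
tool_pos: [0.4925, 0.1326, 0.082]
orientation: [3.137, -0.16, 0.02]
force: [18.4, -8.0, -2.4]
opening: 0.0141
gripper_force: 68.8
```

```bash
python3 look.py w6.png | grep -A2 -E "bluetop|white|redtop|orange";  python3 -c "
from h import *
s=sensors.read_state();print(s['force'],s['wrist_torque'],s['gripper_force'],s['opening'],s['tool_pos'],s['t'])"
```

```text
bluetop 2293 jx [0.4705 0.4803 0.4869]
bluetop 2293 jy [0.1754 0.1822 0.1888]
   z [0.1086 0.114  0.1153] uv [319. 364.]
blue 4582 jx [0.471  0.4862 0.4871]
--
redtop 190 jx [0.5189 0.5245 0.5296]
redtop 190 jy [0.1808 0.1825 0.1841]
   z [0.0319 0.0341 0.0353] uv [318.5 185.5]
orange 586 jx [0.4879 0.4884 0.4888]
orange 586 jy [0.1954 0.2322 0.2594]
   z [0.0494 0.0615 0.0702] uv [203.5 279. ]
white 201 jx [0.5053 0.5113 0.517 ]
white 201 jy [0.1803 0.1822 0.1837]
   z [0.0325 0.0337 0.0349] uv [319. 213.]
[18.89557128 -7.99235381 -2.07626799] [-2.29271742 -3.03023295  0.08875983] 68.80954518914223 0.013859583329914242 [0.49244765 0.13266461 0.08201391] 16.8
```

```bash
python3 - <<'E'
from h import *
d=np.load("w.npz");W=d["W"];im=d["im"]
jy=np.array([.1011,.9949,0]);jx=np.array([.9949,-.1011,0])
H,S,V=np.moveaxis(cv2.cvtColor(im,cv2.COLOR_RGB2HSV).astype(int),-1,0)
Y=(W@jy-.1822)*1000;X=(W@jx-.4727)*1000;Z=W[...,2]*1000
for v in range(280,352,6):
    print(v,[(u,*[int(round(float(a[v,u]))) if np.isfinite(a[v,u]) else None for a in (X,Y,Z)]) for u in range(256,386,9)])
m=(abs(H-11)<7)&(S>180)&(abs(X)<20)&(Z>45)&(Z<80)
a=np.polyfit(Y[m],Z[m],1);print("lever slope",np.arctan(a[0]),np.polyval(a,[14,70]))
d=np.load("side0.npz")
E
```

```text
280 [(256, 16, 27, 63), (265, 7, 26, 42), (274, 7, 22, 42), (283, 7, 17, 42), (292, 8, 13, 42), (301, 8, 9, 43), (310, 14, 4, 58), (319, 14, 0, 58), (328, 14, -4, 59), (337, 8, -9, 43), (346, 7, -13, 42), (355, 7, -17, 42), (364, None, None, None), (373, 3, -28, 30), (382, 2, -32, 30)]
286 [(256, 15, 26, 69), (265, 16, 22, 69), (274, 16, 19, 70), (283, 16, 15, 69), (292, 4, 13, 42), (301, 4, 9, 43), (310, 14, 4, 65), (319, 14, 0, 65), (328, 14, -4, 65), (337, 4, -9, 41), (346, 4, -13, 42), (355, 5, -17, 43), (364, 4, -22, 41), (373, -1, -28, 29), (382, -1, -32, 30)]
292 [(256, 13, 26, 69), (265, 14, 22, 71), (274, 14, 18, 72), (283, 14, 15, 72), (292, 14, 11, 71), (301, 1, 9, 41), (310, 14, 4, 71), (319, 14, 0, 72), (328, 14, -4, 71), (337, 1, -9, 42), (346, 14, -11, 71), (355, 14, -15, 71), (364, 1, -22, 41), (373, -5, -28, 29), (382, -4, -32, 31)]
298 [(256, 10, 26, 69), (265, 11, 22, 70), (274, 14, 18, 77), (283, 13, 14, 76), (292, 14, 11, 77), (301, 13, 7, 74), (310, 14, 4, 77), (319, 14, 0, 77), (328, 13, -4, 76), (337, 12, -7, 74), (346, 14, -11, 77), (355, 14, -14, 78), (364, 
[... 1801 characters left out ...]
-18, 106), (382, 14, -21, 106)]
340 [(256, 13, 21, 108), (265, 13, 18, 109), (274, 13, 15, 109), (283, 13, 12, 109), (292, 14, 9, 111), (301, 13, 6, 109), (310, 13, 3, 109), (319, 14, 0, 110), (328, 13, -3, 109), (337, 14, -6, 110), (346, 13, -9, 109), (355, 13, -12, 109), (364, 13, -15, 109), (373, 13, -18, 109), (382, 13, -21, 109)]
346 [(256, 13, 20, 113), (265, 13, 17, 113), (274, 13, 14, 113), (283, 14, 11, 114), (292, 13, 9, 113), (301, 13, 6, 113), (310, 13, 3, 113), (319, 13, 0, 113), (328, 13, -3, 113), (337, 14, -6, 114), (346, 14, -9, 113), (355, 13, -12, 113), (364, 14, -14, 113), (373, 13, -17, 113), (382, 14, -20, 113)]
lever slope -0.21129846504490996 [68.70429056 56.69227517]
```

The grip and the lever form a self-locking wedge: the lever tip pushes the finger into the blade. I'll ease the fingers open 3 mm per side, so the −y finger still holds the leg against its spring, and press again.

The rows are not in the units I measure in: shifts go in shares of 50 mm and turns go in shares of 2 pi rad. I convert before sending: -0.0015 m is -0.03.

Request:
advance:
  increments:
    - [[0.017, 0, -0.03, 0, 0], [0.020, 0, -0.03, 0, 0], [0.020, 0, 0, 0, 0], [0.020, 0, 0, 0, 0]]
  grip_force: 60

```text
t: 17.2
tool_pos: [0.4927, 0.1356, 0.0821]
orientation: [3.137, -0.16, 0.02]
force: [19.2, -8.9, -1.4]
opening: 0.0194
gripper_force: 58.2
```

```bash
cat > st.py <<'E'
from h import *
import subprocess,sys
subprocess.run("python3 look.py %s | grep -A2 -E 'white|redtop|bluetop' | grep -v jx"%sys.argv[1],shell=True)
d=np.load("w.npz");W=d["W"];jy=np.array([.1011,.9949,0]);jx=np.array([.9949,-.1011,0])
H,S,V=np.moveaxis(cv2.cvtColor(d["im"],cv2.COLOR_RGB2HSV).astype(int),-1,0)
m=(abs(H-11)<7)&(S>180)&(abs(W@jx-.4727)<.02)&(W[...,2]>.045)&(W[...,2]<.08)&(W@jy<.245)
a=np.polyfit(W[m]@jy,W[m][:,2],1);print("lever slope",np.arctan(a[0]),"min jy",np.percentile(W[m]@jy,2),"top z",np.percentile(W[m][:,2],98))
s=sensors.read_state();print(s['force'],s['gripper_force'],s['opening'],s['tool_pos'],s["tool_pos"]@jy,s['t'])
E
python3 st.py w7.png
```

```text
bluetop 2191 jy [0.1819 0.1881 0.1946]
   z [0.1087 0.114  0.1152] uv [310. 364.]
--
redtop 231 jy [0.1805 0.1824 0.1843]
   z [0.0319 0.0341 0.0354] uv [325. 186.]
--
white 212 jy [0.1861 0.1878 0.1895]
   z [0.0318 0.0336 0.0349] uv [313.5 212. ]
lever slope -0.22975124465084704 min jy 0.20087076367638232 top z 0.07102563249127554
this script no longer has the robotException ignored in: <_io.TextIOWrapper mode='rw' encoding='UTF-8'>
Traceback (most recent call last):
BrokenPipeError: [Errno 32] Broken pipe
```

The +y finger is itself pinched between the lever tip and the blade. Lifting it out.

Scaled: -0.004 m is -0.08, -0.002 m is -0.04.

```bash
sed -i 's/subprocess.run.*/pass/;' st.py; sed -i '1i import subprocess,sys\nif __name__=="__main__": subprocess.run("python3 look.py %s | grep -A2 -E '"'white|redtop|bluetop'"' | grep -v jx"%sys.argv[1],shell=True)' st.py
```

Request:
advance:
  increments:
    - [[0.020, 0.04, 0, -0.08, 0], [0.020, 0.04, 0, -0.08, 0], [0.020, 0, 0, -0.08, 0], [0.020, 0, 0, -0.04, 0], [0.020, 0, 0, 0, 0], [0.020, 0, 0, 0, 0]]
  grip_force: 60

```text
t: 17.85
tool_pos: [0.4901, 0.1357, 0.0926]
orientation: [3.136, -0.16, -0.003]
force: [-0.8, -6.0, 0.4]
opening: 0.0202
gripper_force: 3.2
```

```bash
python3 st.py w8.png
```

```text
bluetop 2781 jy [0.1752 0.1816 0.1878]
   z [0.1091 0.1141 0.1153] uv [329. 352.]
--
redtop 184 jy [0.1806 0.1826 0.1841]
   z [0.0319 0.0342 0.0357] uv [324. 175.]
--
white 194 jy [0.18   0.1816 0.1835]
   z [0.0326 0.0338 0.0352] uv [326. 201.]
lever slope -0.28450180416920146 min jy 0.1946614480213446 top z 0.0728072884442841
[-1.09134812 -6.37734253  0.1813618 ] 3.219873458147049 0.020224544282379454 [0.49012074 0.13575568 0.09262815] 0.18461453309773307 17.9
```

Free again, and the leg (.1816) still rests near the mark (.1826). Pressing down with the fingers loose.

Scaled: 0.004 m is 0.08, 0.003 m is 0.06.

Request:
advance:
  increments:
    - [[0.020, 0, -0.02, 0.08, 0], [0.020, 0, 0, 0.08, 0], [0.020, 0, 0, 0.06, 0], [0.020, 0, 0, 0, 0]]
  grip_force: 60

```text
t: 18.3
tool_pos: [0.4915, 0.137, 0.0825]
orientation: [3.137, -0.159, 0.002]
force: [1.7, -6.6, 2.0]
opening: 0.0203
gripper_force: 3.2
```

Request:
advance:
  increments:
    - [[0.020, 0, 0, 0.06, 0], [0.020, 0, 0, 0.06, 0], [0.020, 0, 0, 0, 0]]
  grip_force: 60

```text
t: 18.6
tool_pos: [0.4917, 0.137, 0.0766]
orientation: [3.137, -0.16, 0.002]
force: [1.7, -6.5, 0.8]
opening: 0.0202
gripper_force: 3.4
```

```bash
python3 st.py w9.png
```

```text
bluetop 2030 jy [0.1767 0.1831 0.1895]
   z [0.1086 0.1139 0.1152] uv [330. 367.]
--
redtop 230 jy [0.1805 0.1824 0.1842]
   z [0.0311 0.0342 0.0355] uv [328. 184.]
--
white 238 jy [0.1813 0.1832 0.1851]
   z [0.0323 0.0337 0.0349] uv [326. 212.]
lever slope -0.09298292845551882 min jy 0.19448398377912407 top z 0.06306041326842986
[ 1.28571949 -4.82985861  2.16527109] 3.3137053242410275 0.02045551104614095 [0.49167372 0.13701619 0.07665659] 0.18602562436833794 18.65
```

Scaled: 0.003 m is 0.06, 0.0007 m is 0.014.

Request:
advance:
  increments:
    - [[0.020, 0, 0.014, 0.06, 0], [0.020, 0, 0, 0.04, 0], [0.020, 0, 0, 0, 0]]
  grip_force: 60

```text
t: 18.95
tool_pos: [0.4917, 0.1364, 0.072]
orientation: [3.137, -0.159, 0.003]
force: [0.5, -6.0, 4.2]
opening: 0.0199
gripper_force: 3.9
```

Request:
advance:
  increments:
    - [[0.020, 0, 0, 0.02, 0], [0.020, 0, 0, 0, 0]]
  grip_force: 60

```text
t: 19.15
tool_pos: [0.4919, 0.1365, 0.0718]
orientation: [3.137, -0.159, 0.003]
force: [-3.6, -6.1, 11.5]
opening: 0.0204
gripper_force: 7.6
```

Request:
advance:
  increments:
    - [[0.020, 0, 0, 0.02, 0], [0.020, 0, 0, 0, 0]]
  grip_force: 60

```text
t: 19.35
tool_pos: [0.4921, 0.1367, 0.0715]
orientation: [-3.137, 0.159, -0.004]
force: [-5.5, -5.8, 18.1]
opening: 0.02
gripper_force: 10.6
```

```bash
python3 st.py w10.png
```

```text
bluetop 1924 jy [0.1766 0.1829 0.1893]
   z [0.1085 0.114  0.1152] uv [330. 375.]
--
redtop 239 jy [0.1805 0.1823 0.1841]
   z [0.0305 0.034  0.0354] uv [328. 187.]
--
white 237 jy [0.1813 0.1831 0.1849]
   z [0.0326 0.0338 0.0353] uv [326. 216.]
lever slope 0.02486452535310361 min jy 0.19398224481744517 top z 0.06031045093583703
[-6.68874881 -6.55303027 17.18465056] 10.581984375603497 0.020037691550732678 [0.49205439 0.13672573 0.07150726] 0.18577513070664037 19.4
```

The lever is at its stop. Lifting slightly and re-gripping the blade at the mark.

Scaled: -0.004 m is -0.08, 0.0018 m is 0.036.

Request:
advance:
  increments:
    - [[0.020, 0, 0, -0.08, 0], [0.020, -0.02, 0, -0.08, 0], [0.020, 0, 0, 0, 0], [0.017, 0, 0.036, 0, 0], [0.01, 0, 0.036, 0, 0], [0.01, 0, 0, 0, 0], [0.01, 0, 0, 0, 0], [0.01, 0, 0, 0, 0]]
  grip_force: 25

```text
t: 20.2
tool_pos: [0.4891, 0.1328, 0.0772]
orientation: [3.137, -0.159, -0.002]
force: [-3.3, -5.6, 3.7]
opening: 0.0137
gripper_force: 25.0
```

```bash
python3 st.py w11.png
```

```text
bluetop 2392 jy [0.1752 0.182  0.1886]
   z [0.1087 0.114  0.1153] uv [319. 363.]
--
redtop 228 jy [0.1806 0.1825 0.1843]
   z [0.0315 0.0341 0.0354] uv [318. 179.]
--
white 214 jy [0.1801 0.1815 0.1834]
   z [0.0324 0.0337 0.0351] uv [320. 207.]
lever slope 0.04696757060328746 min jy 0.19278749244506194 top z 0.060776008744166436
[-2.26406384 -6.47678918  4.01868851] 24.999791979789734 0.013902852850865696 [0.48906292 0.13278945 0.07720882] 0.18155648232492425 20.25
```

Scaled: -0.0006 m is -0.012.

Request:
advance:
  increments:
    - [[0.01, 0, -0.012, 0, 0], [0.01, 0, 0, 0, 0], [0.01, 0, 0, 0, 0]]
  grip_force: 25

```text
t: 20.55
tool_pos: [0.4891, 0.1334, 0.0772]
orientation: [3.137, -0.159, -0.002]
force: [-3.3, -6.3, 3.4]
opening: 0.0143
gripper_force: 25.0
```

```bash
python3 st.py w12.png; python3 - <<'E'
from h import *
c,W=snap("top","top1.png");x,y,z=np.moveaxis(W,-1,0)
m=(z>.075)&(z<.1)&(abs(x-.5)<.06)&(abs(y+.29)<.06);print("mallet",np.median(W[m],0),m.sum())
a=cv2.imread("pics/w12.png");b=cv2.resize(a[150:420,140:460],None,fx=1.2,fy=1.2)
t=cv2.imread("pics/top1.png")[80:420];o=np.zeros((600,640,3),np.uint8);o[:340,:640]=t;b=b[:260,:384];o[340:340+b.shape[0],:384]=b;cv2.imwrite("pics/fin.png",o)
E
```

```text
bluetop 2389 jy [0.1759 0.1827 0.1892]
   z [0.1088 0.114  0.1152] uv [319. 363.]
--
redtop 201 jy [0.1809 0.1822 0.1841]
   z [0.0313 0.0341 0.0355] uv [320. 179.]
--
white 214 jy [0.1808 0.1822 0.1841]
   z [0.0325 0.0337 0.0348] uv [320. 207.]
lever slope 0.05205570256025892 min jy 0.1934618669128277 top z 0.060773076923244664
[-3.13042114 -5.35411881  4.09202503] 24.99988317489624 0.014209454807211858 [0.48910906 0.13343638 0.07720188] 0.18220478097248394 20.6
mallet [ 0.49691389 -0.28819487  0.08367928] 730
```

View pics/fin.png

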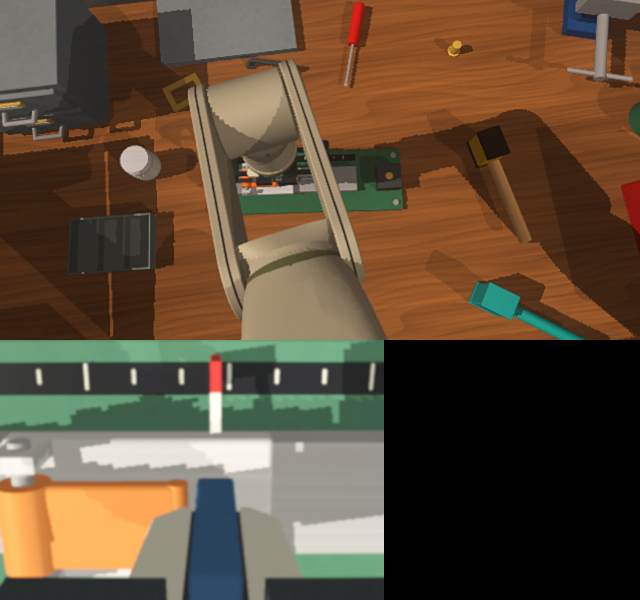

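The picture shows the pointer in line with the red mark (215,400). The lever is level, the blade is gripped, the mallet is standing at (487,147) and the other things are where they were. Handing in.

```bash
python3 -c "
from plant import robot
print(robot.close_job())"
```

```text
the job is handed in; nothing more can be done
None
```

I handed the job in at 20.6 s with the pin home, the mallet standing free on the bench, the cam lever closed and the leg gripped at the mark; to free the +y finger, jammed between lever and blade (wrist force up to 85 N), I eased the grip, so during the final press only the −y finger held the leg against its spring, about 1 mm from the mark, after it had briefly strayed 3–6 mm past it.

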